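# Release the T-handle and unlatch the tool chest

### The job

Unlatch the grey tool chest: press its round release button gently until the T-handle beside it pops out of its frame, then take the handle's bar and turn it clockwise (seen from above) until the latch lets go. Then let go and move clear, so that the lid rises ajar on its struts and stays so.

Things in the scene. Friction and masses are not known exactly. Their poses are not given: they have to be found in the camera images.
- chest: grey sheet-metal tool chest fixed on the worktop, 200 (its x) x 300 (its y) x 120 mm high with the lid shut. Origin: centre of its underside; x points to the hinge (back), y along its width, z up. The lid's top face is 120 mm above the origin when shut; it is hinged along the back edge.
- plunger: round release button: a dark steel plunger 20 mm in diameter standing up from a flat steel collar (36 mm wide, 2.5 high) on the lid. Origin: on the button's axis (z up), at the start level with the lid's top face; it sinks as the button is pressed. How far the button stands out is NOT measured: its flat top lies 12 to 24 mm above this origin, different each time. Over 20 N on it damages it.
- collar_centre (a point): centre of that collar, on the lid's top face, fixed to the lid. Button: about 3 N to start, 1.5 N more for each mm, and a little friction; the T-handle is let go once it is pressed by about 3.5 mm (8 to 9 N, then the force drops a little); hard stop at 5 mm (10 to 11 N). It springs back by itself.
- tee_grip (a point): centre of the T-handle's dark steel bar, 90 mm long (y), 18 wide (x), 12 high (z), 85 mm from the button along the chest's y. At first it lies sunk in a steel frame (39 x 111 mm, 12 mm high) on the lid, its top 1 mm above the frame: no grip. Released, it springs up 28 mm on a 14 mm stem, its underside 17 mm above the frame; then grip it from above across its width and turn it about z.
- tee_out (a joint): how far the T-handle has come out, m: 0 sunk, 0.028 fully out.
- tee_turn (a joint): angle of the T-handle, rad: 0 at the start (bar along the chest's y), growing clockwise seen from above; the latch lets go at about 0.95, hard stop at 1.45. It resists with about 0.15 to 0.25 N m and stays where it is left.
- lid (a joint): lid angle, rad: 0 shut, 0.2 fully ajar. Once unlatched, struts lift it to 0.2 with some 3 to 6 N at the handle, if the handle is not held; the handle then rises by about 28 mm and comes with it.

How it is judged:
On the way, in this order (a step that is already met when the one before it is completed fails the run):
1. the button is pressed and the T-handle has popped out (value of joint tee_out above 0.024 m), for 0.2 s.
2. the T-handle is turned clockwise until the latch lets go (value of joint tee_turn above 0.95 rad), for 0.2 s.
At the end, for the whole second after the job is handed in: The lid stands ajar at rest (joint above 0.15 rad), raised by its struts, with the T-handle still out (more than 20 mm) (value of joint lid above 0.15 rad and value of joint tee_out above 0.02 m and velocity of joint lid below 0.05 rad/s); the robot touches nothing.
It fails at once if more than 20 N on the release button (contact force between plunger and the fingers above 20 N or contact force between plunger and the arm above 20 N).
It also fails if it takes over 50 s, if anything falls off the work surface, if the arm or the gripper's body presses on something with over 40 N, if the wrist force passes 120 N, or if a joint passes its speed limit or range.

### The arm

A 6-joint arm with a two-finger parallel gripper is mounted at the origin on a cart in front of the work surface, level with it; the furniture and walls round the work are solid. World frame = base frame: x ahead of the robot, y to its left, z up, the work surface at z = 0. Lengths are in m, angles in rad, forces in N, time in s.
With the tool pointing down it reaches from about 0.25 to 0.775 m from the base axis. Payload 4 kg.
Tool frame: the origin (TCP) lies at the very end of the fingers, on their centre line; the grasp point (between the pads) lies hold_point_z behind it (hold_point_z is the distance from the TCP to the grasp point, in m); z points along the fingers, y is the direction in which the jaws open and shut (so a half turn about z gives the same grasp; the last joint's range is limited). The gripper opens to 94 mm and grips with 3 to 60 N. Pads are 16 mm wide; open, the fingers measure 119 mm over their backs; the gripper's body (75 mm by 177 mm) begins 78 mm behind the grasp point.
Start: joints at [-1.406, 0.087, 1.371, -0, 1.684, -0.103], TCP at [0.146, -0.53, 0.206] pointing down, gripper open.
Joint ranges: [-3.1, 3.1], [-0.76, 2.03], [0.27, 2.55], [-1.08, 4.22], [0.17, 2.65], [-2.57, 2.57]. Speed limits (rad/s): [2.79, 2.79, 3.14, 3.14, 3.14, 3.14].

### API

Orientations are given as [roll, pitch, yaw] about the fixed x, y, z axes, in that order (R = Rz(yaw) Ry(pitch) Rx(roll)).
In Python, from bench import * gives the robot as it stands.
- The arm moves only by the tool step_arm, never from a script. Its argument "increments" is text: rows parted by semicolons, each of 6 numbers parted by spaces: the shift along the tool's x, y, z in cm, then the turn, a rotation vector about the tool's x, y, z in rad. A call has 1 to 5 rows; each row shifts and turns the commanded pose from where the row before left it, along the tool's axes as they then stand; what a row does not reach is not made up. A row lasts 1/10 s, in which the tool goes at most 50 mm and 8.59 degrees, less where a joint would pass 70% of its speed; a pose out of reach is approached as far as the arm can. A call is refused whole if a number of a shift passes 5 or a number of a turn 0.15, either way. A call with a gripper value outside its range is refused whole. "claw" is the gripper's target within -1 to 1 (shut at 1, half-way at 0, fully open at -1), set as the call begins (left out, the last holds). The fingers move at their own pace and stop on an object; the grip force is fixed at half the most. Time passes only in rows, so rows that do not move let the fingers close. It gives the time, the measured TCP pose, the force and the opening at its end, in the units of the state.
- get_obs(): the state, without advancing time (a new reading comes with each control period).
- snapshot(name): name is "scene" or "top" or "wrist"; returns the picture (420x560x3 uint8, red, green, blue); there is no depth.
- calibration(name): a dict with "camera_matrix" (3x3 intrinsics, pixels), "eye" and "orientation" of the camera in the world; the wrist camera has in their place "tool_from_camera" (4x4, takes a point from camera to tool coordinates, whose origin is the TCP and whose axes are the flange's). Camera axes: x right, y up, looking along -z (the intrinsics and any distortion apply to the point x, -y, -z); pixel columns grow to the right and rows downward; lengths in m; the calibration is good to about 2 mm. A picture is of the moment at which its call begins: read the wrist's pose just before it. calibration takes no time and is no camera call.
- close_job(): hands the job in, once; it reports no verdict.
The state is a dict: "time": time; "joint_positions": joint angles; "qvel": joint speeds; "joint_torque": joint torques, N m; "tool_pos": TCP position; "ee_rot": TCP orientation; "wrist_force": force on the tool from outside, world axes, zero at the start; "wrist_torque": the same for the moment, N m; "width": finger opening in m.
Only numpy, scipy, OpenCV 4.12 (cv2) and the standard library are available. Lean on these libraries where they do the work, as an engineer would, in place of code of your own. Each camera call takes 0.05 s, during which the arm holds its last target. There are 200 camera calls.

## Working session

There is one attempt and no reset: what is moved stays moved. The work goes in short steps, Python scripts to look and compute and a tool call to move; the robot and the scene stay as the last step left them, time stands still between calls to the robot, and variables do not carry over. Pictures are saved under pics/ and viewed, about 8 in all and at most 12, crops included, and the job is handed in when it is done.

Besides the shell and the picture viewer there is one more tool, called after "Emit:" in YAML: its name, and indented under it one key for each argument. step_arm: Moves the arm, as the interface text tells. Its arguments: {"type":"object","properties":{"increments":{"type":"string"},"claw":{"type":"number"}},"required":["increments"]}

```bash
mkdir -p pics; ls; python3 - <<'E'
from bench import *
import cv2,numpy as np
o=get_obs();print(o)
for n in("top","scene"):
    im=snapshot(n);cv2.imwrite(f'pics/{n}0.png',cv2.cvtColor(im,cv2.COLOR_RGB2BGR))
    print(n,calibration(n))
print(calibration("wrist"))
E
```

```text
pics
{'time': 0.0, 'joint_positions': array([-1.40610443e+00,  8.79836924e-02,  1.37222117e+00, -1.44829755e-05,
        1.68358503e+00, -1.03092038e-01]), 'qvel': array([ 0.00141037, -0.00054815, -0.00087955, -0.00171449,  0.00261   ,
        0.00038818]), 'joint_torque': array([-6.96461611e-04, -3.40185750e+01, -3.02426112e+01,  7.17400527e-02,
        3.29566130e-02, -1.63750915e-04]), 'tool_pos': array([ 0.14543416, -0.52986991,  0.20430527]), 'ee_rot': array([-3.13940559e+00, -2.11799163e-04,  2.67782089e-01]), 'wrist_force': array([0.41225209, 0.45044882, 0.33478099]), 'wrist_torque': array([ 0.01907219, -0.01296688, -0.03421747]), 'width': 0.09409260782791785}
top {'camera_matrix': array([[406.72116517,   0.        , 284.33443158],
       [  0.        , 406.72116517, 206.48911952],
       [  0.        ,   0.        ,   1.        ]]), 'eye': array([ 0.45584027, -0.14293297,  0.94057214]), 'orientation': array([ 0.11435936,  0.00197969, -1.57716848])}
scene {'camera_matrix': array([[500.98372006,   0.        , 278.02598636],
       [  0.        , 500.98372006, 201.86887908],
       [  0.        ,   0.        ,   1.        ]]), 'eye': array([ 0.20360464, -0.76322756,  0.52916968]), 'orientation': array([ 1.01664654,  0.01540024, -0.45768485])}
{'camera_matrix': array([[330.34023188,   0.        , 286.89272696],
       [  0.        , 330.34023188, 206.20843418],
       [  0.        ,   0.        ,   1.        ]]), 'tool_from_camera': array([[-2.99209793e-04,  9.66705675e-01,  2.55890695e-01,
         7.38317081e-02],
       [ 9.99998279e-01, -1.79317793e-04,  1.84671352e-03,
         6.68177828e-04],
       [ 1.83111420e-03,  2.55890807e-01, -9.66703958e-01,
        -1.79452202e-01],
       [ 0.00000000e+00,  0.00000000e+00,  0.00000000e+00,
         1.00000000e+00]])}
```

View pics/top0.png

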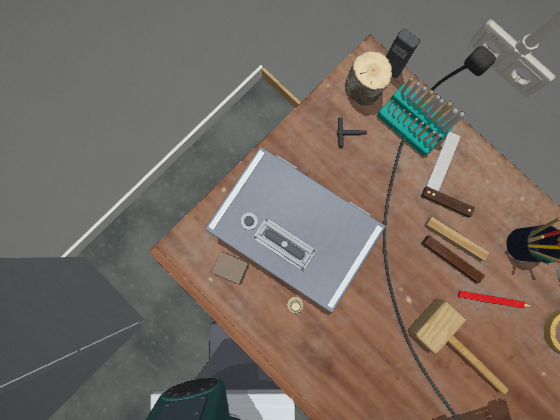

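View pics/scene0.png

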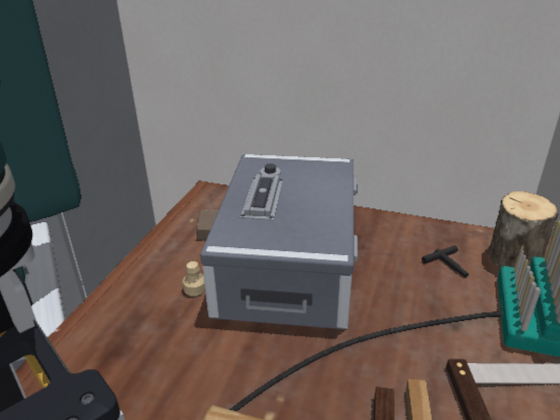

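```bash
cat > h.py <<'E'
from bench import *
import cv2,numpy as np
from scipy.spatial.transform import Rotation as R
def ray(name,px,z,obs=None):
    c=calibration(name);K=c['camera_matrix']
    d=np.linalg.inv(K)@[px[0],px[1],1];d=d*[1,-1,-1]
    if name=='wrist':
        T=c['tool_from_camera'];Rt=R.from_euler('xyz',obs['ee_rot']).as_matrix()
        e=obs['tool_pos']+Rt@T[:3,3];d=Rt@T[:3,:3]@d
    else:
        e=np.array(c['eye']);d=R.from_euler('xyz',c['orientation']).as_matrix()@d
    return e+d*(z-e[2])/d[2]
def local(p,obs=None):
    o=obs or get_obs();return R.from_euler('xyz',o['ee_rot']).as_matrix().T@(np.array(p)-o['tool_pos'])*100
E
python3 - <<'E'
from h import *
b=ray('top',(249,220),.14);c=ray('top',(249,222),.1225);t=ray('top',(284,243.5),.133)
print('button',b,'collar',c,'tee',t,np.linalg.norm((t-c)[:2]))
for z,p in((.133,(270,164)),):pass
print('scene button',ray('scene',(270,168),.138),'tee',ray('scene',(263,190),.133))
# lid corners
q=[ray('top',p,.12) for p in((262,151),(383,227),(331,309),(208,228))]
for a in q:print(a.round(4))
print([np.linalg.norm(q[i]-q[i-1]).round(3) for i in range(4)])
d=(t-c)[:2];print('dir tee-button',np.degrees(np.arctan2(d[1],d[0])), [np.degrees(np.arctan2(*(q[j]-q[i])[[1,0]])) for i,j in((0,1),(3,2))])
im=cv2.imread('pics/top0.png')[130:330,180:410]
cv2.imwrite('pics/crop.png',cv2.resize(im,None,fx=3.4,fy=3,interpolation=cv2.INTER_CUBIC))
E
```

```text
button [ 0.52141635 -0.07201026  0.14      ] collar [ 0.51880628 -0.07047426  0.1225    ] tee [ 0.47492559 -0.1407943   0.133     ] 0.08288801439344397
scene button [ 0.51309592 -0.09099265  0.138     ] tee [ 0.47580862 -0.14360045  0.133     ]
[ 0.6656 -0.0966  0.12  ]
[ 0.5071 -0.3408  0.12  ]
[ 0.3459 -0.2327  0.12  ]
[0.5074 0.0125 0.12  ]
[np.float64(0.192), np.float64(0.291), np.float64(0.194), np.float64(0.294)]
dir tee-button -121.96474566103326 [np.float64(-122.99052693627321), np.float64(-123.3718627661271)]
```

Emit:
step_arm:
  increments: "0 0 -2 0 0 -0.145; 0 0 -2 0 0 -0.145; 0 0 -1 0 0 -0.145; 0 0 0 0 0 -0.145; 0 0 0 0 0 -0.145"
  claw: 1

```text
time: 0.6
tool_pos: [0.1455, -0.5304, 0.2556]
ee_rot: [3.142, 0.0, 0.999]
wrist_force: [-0.3, 0.3, -0.6]
width: 0.0575
```

```bash
python3 - <<'E'
from h import *
o=get_obs();print(o['tool_pos'],o['ee_rot']);print(local([.50,-.10,.25]))
E
```

```text
[ 0.14554497 -0.53042115  0.25555094] [3.14151264e+00 9.84798252e-05 9.98782119e-01]
[55.37799347  6.50312552  0.55016048]
```

Emit:
step_arm:
  increments: "4.6 0.54 0 0 0 0;4.6 0.54 0 0 0 0;4.6 0.54 0 0 0 0;4.6 0.54 0 0 0 0;4.6 0.54 0 0 0 0"

```text
time: 1.1
tool_pos: [0.2945, -0.3508, 0.255]
ee_rot: [-3.141, -0.0, 0.992]
wrist_force: [-0.0, -0.5, 0.1]
width: 0.0173
```

Emit:
step_arm:
  increments: "4.6 0.54 0 0 0 0;4.6 0.54 0 0 0 0;4.6 0.54 0 0 0 0;4.6 0.54 0 0 0 0;4.6 0.54 0 0 0 0"

```text
time: 1.6
tool_pos: [0.4428, -0.1729, 0.2551]
ee_rot: [-3.141, 0.0, 0.993]
wrist_force: [0.7, 0.5, 0.1]
width: 0.0005
```

Emit:
step_arm:
  increments: "4.6 0.54 0 0 0 0;4 0.54 0 0 0 0;0 0 0 0 0 0"

```text
time: 1.9
tool_pos: [0.4998, -0.1047, 0.2542]
ee_rot: [-3.139, -0.001, 0.999]
wrist_force: [-0.7, 0.5, 0.7]
width: 0.0005
```

```bash
python3 - <<'E'
from h import *
o=get_obs();print(o['time'],o['tool_pos'],o['ee_rot'],o['wrist_force'],o['width'])
cv2.imwrite('pics/w1.png',cv2.cvtColor(snapshot('wrist'),cv2.COLOR_RGB2BGR))
E
```

```text
1.9 [ 0.49984262 -0.10473752  0.25417555] [-3.13933373e+00 -1.05402999e-03  9.99385158e-01] [-0.65280453  0.46188165  0.65329767] 0.0005214410322336004
```

View pics/w1.png

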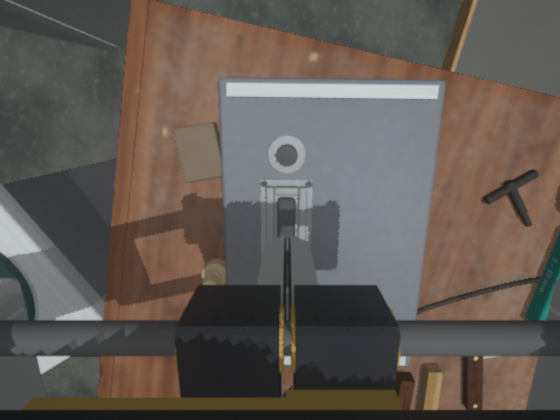

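```bash
python3 - <<'E'
from h import *
o=get_obs();im=cv2.imread('pics/w1.png')
g=cv2.cvtColor(im[110:200,240:335],cv2.COLOR_BGR2GRAY)
for nm,m in(('bright',(g[:62]>125)),('dark',(g[:70]<75))):
    n,l,s,c=cv2.connectedComponentsWithStats(m.astype('uint8'))
    for i in range(1,n):
        if s[i,4]>60:print(nm,s[i],c[i]+[240,110])
c=ray('wrist',(287,153.5),.1225,o);print('collar',c,local(c,o))
f=[ray('wrist',p,.132,o) for p in((262,183),(312,183))];print('frame end',f,np.linalg.norm(f[0]-f[1]),np.linalg.norm((f[0]+f[1])/2-c))
d=(f[0]-f[1]);print('yaw jaw',np.degrees(np.arctan2(d[1],d[0])))
l=[ray('wrist',p,.12,o) for p in((221,80),(443,82),(221,280))];print(l)
d=l[1]-l[0];print(np.degrees(np.arctan2(d[1],d[0])),np.linalg.norm(d));d=l[2]-l[0];print(np.degrees(np.arctan2(d[1],d[0])))
E
```

```text
bright [   0    0   95   62 5498] [287.09694434 139.46507821]
collar [ 0.52128299 -0.07096648  0.1225    ] [ 4.24587673e+00 -9.12415356e-03  1.31864463e+01]
frame end [array([ 0.48758429, -0.08039513,  0.132     ]), array([ 0.52654917, -0.10556831,  0.132     ])] 0.046389118518425906 0.027875127865301986
yaw jaw 147.13561095078504
[array([0.50701782, 0.01550003, 0.12      ]), array([ 0.67250158, -0.09357228,  0.12      ]), array([ 0.39199055, -0.14390981,  0.12      ])]
-33.38935119913872 0.1981959790469849
-125.8135369128197
```

Emit:
step_arm:
  increments: "4.2 0 0 0 0 0;0 0 4 0 0 0;0 0 3.5 0 0 0;0 0 2 0 0 0;0 0 0 0 0 0"

```text
time: 2.45
tool_pos: [0.5179, -0.0741, 0.1563]
ee_rot: [-3.134, 0.004, 0.991]
wrist_force: [-0.2, -0.8, -0.4]
width: 0.0008
```

```bash
python3 - <<'E'
from h import *
o=get_obs();print(o['tool_pos'],local([.521,-.0710,.1225],o),o['wrist_force'])
cv2.imwrite('pics/w2.png',cv2.cvtColor(snapshot('wrist'),cv2.COLOR_RGB2BGR))
cv2.imwrite('pics/s2.png',cv2.cvtColor(cv2.resize(snapshot('scene')[120:220,200:340],None,fx=5,fy=5,interpolation=2),cv2.COLOR_RGB2BGR))
E
```

```text
[ 0.5178526  -0.07407692  0.15626704] [0.44180133 0.12150587 3.37430179] [-0.22860566 -0.82604348 -0.43982904]
```

View pics/s2.png

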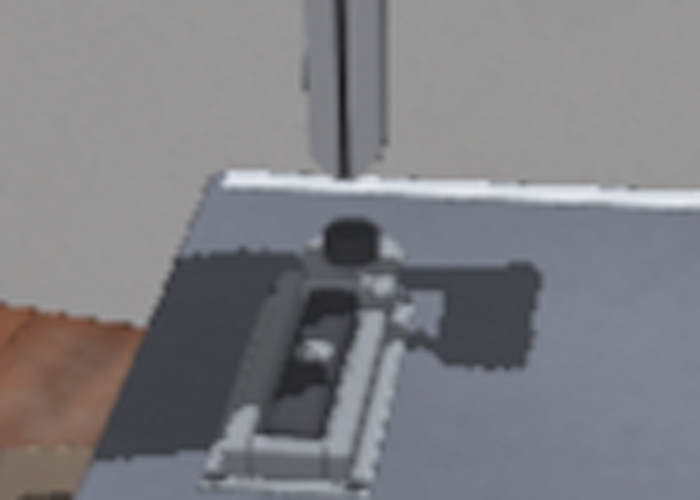

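Emit:
step_arm:
  increments: "0.4 0.1 0.3 0 0 0;0 0 0.3 0 0 0;0 0 0.2 0 0 0;0 0 0 0 0 0"

```text
time: 2.95
tool_pos: [0.5241, -0.0705, 0.1526]
ee_rot: [3.141, 0.0, 0.993]
wrist_force: [0.3, 0.1, -0.1]
width: 0.0004
```

Emit:
step_arm:
  increments: "0 0 0.15 0 0 0;0 0 0.15 0 0 0;0 0 0 0 0 0"

```text
time: 3.25
tool_pos: [0.5239, -0.0705, 0.1492]
ee_rot: [-3.141, 0.0, 0.993]
wrist_force: [0.2, -0.6, 1.0]
width: 0.0004
```

Emit:
step_arm:
  increments: "0 0 0.15 0 0 0;0 0 0.15 0 0 0;0 0 0 0 0 0"

```text
time: 3.55
tool_pos: [0.5239, -0.0705, 0.1461]
ee_rot: [-3.141, 0.0, 0.993]
wrist_force: [0.5, 0.0, -0.3]
width: 0.0005
```

Emit:
step_arm:
  increments: "-0.2 -0.2 0 0 0 0;0 0 0.15 0 0 0;0 0 0.15 0 0 0;0 0 0 0 0 0"

```text
time: 3.95
tool_pos: [0.5211, -0.0711, 0.1431]
ee_rot: [-3.141, 0.0, 0.993]
wrist_force: [0.2, 0.4, -0.2]
width: 0.0004
```

Emit:
step_arm:
  increments: "0 0 0.15 0 0 0;0 0 0.15 0 0 0;0 0 0 0 0 0"

```text
time: 4.25
tool_pos: [0.5212, -0.0711, 0.1401]
ee_rot: [-3.141, 0.0, 0.993]
wrist_force: [-0.5, 0.4, 0.1]
width: 0.0005
```

Emit:
step_arm:
  increments: "0 0 0.1 0 0 0;0 0 0.1 0 0 0;0 0 0 0 0 0"

```text
time: 4.55
tool_pos: [0.5212, -0.0711, 0.1383]
ee_rot: [-3.141, 0.0, 0.993]
wrist_force: [-0.0, -0.3, -0.1]
width: 0.0005
```

Emit:
step_arm:
  increments: "0 0 0.1 0 0 0;0 0 0.1 0 0 0;0 0 0 0 0 0"

```text
time: 4.85
tool_pos: [0.5212, -0.0711, 0.1363]
ee_rot: [-3.141, 0.0, 0.993]
wrist_force: [-0.2, -0.0, -0.3]
width: 0.0005
```

Emit:
step_arm:
  increments: "0 0 0.1 0 0 0;0 0 0.1 0 0 0;0 0 0 0 0 0"

```text
time: 5.15
tool_pos: [0.5212, -0.0711, 0.1342]
ee_rot: [-3.141, 0.0, 0.993]
wrist_force: [0.2, 0.4, 0.6]
width: 0.0002
```

Emit:
step_arm:
  increments: "0 0 0.1 0 0 0;0 0 0.1 0 0 0;0 0 0 0 0 0"

```text
time: 5.45
tool_pos: [0.5214, -0.0711, 0.1333]
ee_rot: [3.141, -0.0, 0.993]
wrist_force: [-1.6, -0.4, 3.9]
width: 0.0006
```

Emit:
step_arm:
  increments: "0 0 0.1 0 0 0;0 0 0.1 0 0 0;0 0 0 0 0 0"

```text
time: 5.75
tool_pos: [0.5214, -0.0711, 0.1316]
ee_rot: [3.141, -0.0, 0.993]
wrist_force: [-2.5, 0.8, 5.6]
width: 0.0005
```

Emit:
step_arm:
  increments: "0 0 0.1 0 0 0;0 0 0 0 0 0"

```text
time: 5.95
tool_pos: [0.5214, -0.0711, 0.131]
ee_rot: [3.141, -0.0, 0.993]
wrist_force: [-2.6, 1.0, 6.9]
width: 0.0006
```

Emit:
step_arm:
  increments: "0 0 0.1 0 0 0;0 0 0 0 0 0"

```text
time: 6.15
tool_pos: [0.5214, -0.0711, 0.1303]
ee_rot: [3.14, -0.0, 0.993]
wrist_force: [-1.9, 0.3, 8.7]
width: 0.0006
```

Emit:
step_arm:
  increments: "0 0 0.08 0 0 0;0 0 0 0 0 0"

```text
time: 6.35
tool_pos: [0.5214, -0.0711, 0.1293]
ee_rot: [3.14, -0.0, 0.993]
wrist_force: [-2.0, 0.6, 6.9]
width: 0.0004
```

Emit:
step_arm:
  increments: "0 0 0 0 0 0;0 0 0 0 0 0;0 0 0 0 0 0"

```text
time: 6.65
tool_pos: [0.5214, -0.0711, 0.1292]
ee_rot: [3.141, -0.0, 0.993]
wrist_force: [-2.7, 0.2, 6.7]
width: 0.0006
```

```bash
python3 - <<'E'
from h import *
cv2.imwrite('pics/s3.png',cv2.cvtColor(cv2.resize(snapshot('scene')[120:220,200:340],None,fx=5,fy=5,interpolation=2),cv2.COLOR_RGB2BGR))
E
```

```text
(no output)
```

View pics/s3.png

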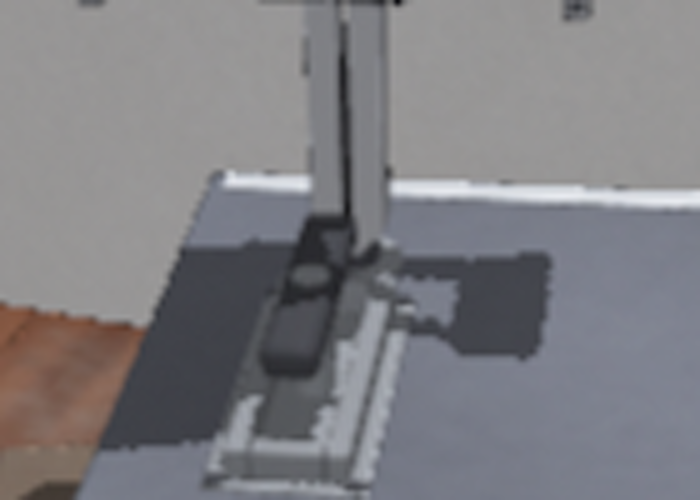

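Emit:
step_arm:
  increments: "0 0 -3 0 0 0;0 0 -4 0 0 0;-4 0 0 0 0 0;-4.5 0 0 0 0 0;0 0 0 0 0 0"

```text
time: 7.2
tool_pos: [0.4731, -0.1457, 0.1977]
ee_rot: [3.141, 0.002, 0.987]
wrist_force: [0.2, 1.8, 1.1]
width: 0.0003
```

Emit:
step_arm:
  increments: "0 0 0 0 0 0;0 0 0 0 0 0;0 0 0 0 0 0;0 0 0 0 0 0;0 0 0 0 0 0"
  claw: -0.2

```text
time: 7.7
tool_pos: [0.4752, -0.1416, 0.1975]
ee_rot: [-3.141, 0.0, 0.994]
wrist_force: [0.0, 0.0, 0.7]
width: 0.037
```

```bash
python3 - <<'E'
from h import *
o=get_obs();print(o['time'],o['tool_pos'],o['ee_rot'],o['width'],o['joint_positions'],local([.4748,-.1423,.145],o))
cv2.imwrite('pics/w4.png',cv2.cvtColor(snapshot('wrist'),cv2.COLOR_RGB2BGR))
E
```

```text
7.7 [ 0.47519576 -0.14164145  0.1974788 ] [-3.14131002e+00  2.40710643e-05  9.94130263e-01] 0.0370083510572134 [-4.04097938e-01 -3.19456353e-02  1.50857183e+00  2.49288679e-05
  1.66524903e+00  1.72570477e-01] [-7.66569976e-02  4.21353439e-03  5.24788102e+00]
```

View pics/w4.png

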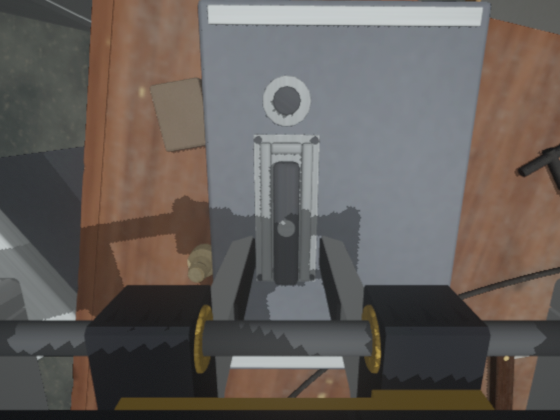

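```bash
python3 - <<'E'
from h import *
o=get_obs();p=ray('wrist',(286,228),.161,o);print(p,local(p,o),o['width'])
for r in(162,284):print(local(ray('wrist',(286.5,r),.161,o),o))
E
```

```text
[ 0.47508458 -0.14042276  0.161     ] [ 0.1112345  -0.07880646  3.65451804] 0.04122919462440164
[ 4.64868228 -0.04164592  3.65423506]
[-4.13882596 -0.04697157  3.65477294]
```

Emit:
step_arm:
  increments: "0 0 2.5 0 0 0;0 0 1.5 0 0 0;0 0 0.9 0 0 0;0 0 0 0 0 0;0 0 0 0 0 0"

```text
time: 8.25
tool_pos: [0.475, -0.1423, 0.1489]
ee_rot: [3.141, 0.0, 0.993]
wrist_force: [0.2, -0.6, 0.7]
width: 0.0564
```

Emit:
step_arm:
  increments: "0.1 0 0.5 0 0 0;0 0 0 0 0 0"

```text
time: 8.45
tool_pos: [0.4756, -0.1414, 0.1438]
ee_rot: [3.141, -0.0, 0.993]
wrist_force: [0.7, -0.2, 0.5]
width: 0.0563
```

Emit:
step_arm:
  increments: "0 0 0 0 0 0;0 0 0 0 0 0;0 0 0 0 0 0;0 0 0 0 0 0;0 0 0 0 0 0"
  claw: 1

```text
time: 8.95
tool_pos: [0.4754, -0.1415, 0.1438]
ee_rot: [3.141, 0.0, 0.993]
wrist_force: [0.4, 0.8, -0.0]
width: 0.0198
```

Emit:
step_arm:
  increments: "0 0 0 0 0 0;0 0 0 0 0 0;0 0 0 0 0 0.05;0 0 0 0 0 0.1;0 0 0 0 0 0.1"

```text
time: 9.45
tool_pos: [0.4744, -0.1408, 0.1437]
ee_rot: [-3.139, 0.001, 0.74]
wrist_force: [-4.5, 2.7, 3.1]
width: 0.0178
```

Emit:
step_arm:
  increments: "0 0 0 0 0 0.1;0 0 0 0 0 0.1;0 0 0 0 0 0.1;0 0 0 0 0 0.1;0 0 0 0 0 0.1"

```text
time: 9.95
tool_pos: [0.474, -0.14, 0.1435]
ee_rot: [-3.138, 0.003, 0.24]
wrist_force: [-5.3, 5.1, 3.9]
width: 0.0178
```

Emit:
step_arm:
  increments: "0 0 0 0 0 0.1;0 0 0 0 0 0.1;0 0 0 0 0 0.1;0 0 0 0 0 0.1;0 0 0 0 0 0.05"

```text
time: 10.45
tool_pos: [0.4756, -0.1403, 0.1443]
ee_rot: [-3.139, -0.0, -0.209]
wrist_force: [-0.8, 3.5, 4.7]
width: 0.0177
```

Emit:
step_arm:
  increments: "0 0 0 0 0 0;0 0 0 0 0 0;0 0 0 0 0 0"

```text
time: 10.75
tool_pos: [0.4758, -0.1405, 0.144]
ee_rot: [-3.14, -0.001, -0.206]
wrist_force: [-0.6, 4.5, 3.7]
width: 0.0178
```

```bash
python3 - <<'E'
from h import *
o=get_obs();print(o['time'],o['tool_pos'],o['ee_rot'],o['wrist_force'],o['width'])
cv2.imwrite('pics/w5.png',cv2.cvtColor(snapshot('wrist'),cv2.COLOR_RGB2BGR))
E
```

```text
10.75 [ 0.47577957 -0.14049171  0.14395939] [-3.13955388e+00 -5.97536641e-04 -2.05845371e-01] [-0.59246226  4.47172125  3.6544501 ] 0.01777113110411924
```

View pics/w5.png

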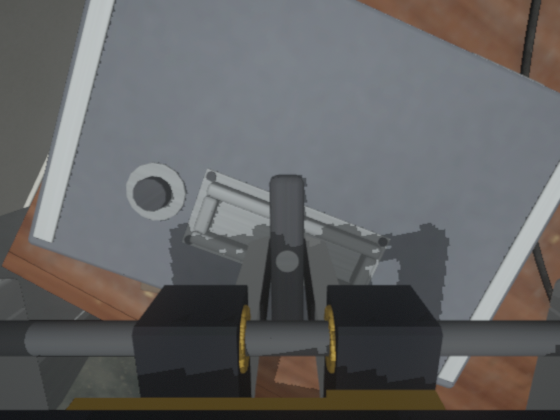

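Emit:
step_arm:
  increments: "0 0 0 0 0 0;0 0 0 0 0 0;0 0 -1 0 0 0;0 0 -3 0 0 0;0 0 -5 0 0 0"
  claw: -0.3

```text
time: 11.3
tool_pos: [0.4734, -0.1408, 0.2307]
ee_rot: [-3.14, 0.009, -0.207]
wrist_force: [0.8, -0.3, 0.5]
width: 0.0543
```

Emit:
step_arm:
  increments: "0 0 -5 0 0 0;0 0 -2 0 0 0;0 0 0 0 0 0;0 0 0 0 0 0;0 0 0 0 0 0"

```text
time: 11.8
tool_pos: [0.4747, -0.1412, 0.301]
ee_rot: [-3.141, 0.005, -0.207]
wrist_force: [0.2, 0.4, 0.2]
width: 0.0612
```

Emit:
step_arm:
  increments: "0 0 0 0 0 0;0 0 0 0 0 0;0 0 0 0 0 0;0 0 0 0 0 0;0 0 0 0 0 0"

```text
time: 12.3
tool_pos: [0.4754, -0.1414, 0.3036]
ee_rot: [3.142, 0.0, -0.207]
wrist_force: [-0.1, 0.4, -0.3]
width: 0.0612
```

```bash
python3 - <<'E'
from h import *
o=get_obs();print(o['time'],o['tool_pos'],o['ee_rot'],o['wrist_force'],o['width'])
a=snapshot('scene');cv2.imwrite('pics/s6.png',cv2.cvtColor(a,cv2.COLOR_RGB2BGR))
E
```

```text
12.3 [ 0.47539032 -0.14144126  0.30361314] [ 3.14153434e+00  5.66028493e-05 -2.07196716e-01] [-0.06740138  0.359395   -0.34173406] 0.061187597826980786
```

View pics/s6.png

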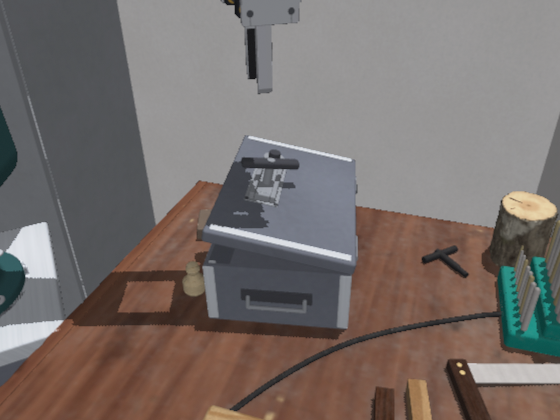

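Emit:
step_arm:
  increments: "0 0 0 0 0 0;0 0 0 0 0 0;0 0 0 0 0 0;0 0 0 0 0 0;0 0 0 0 0 0"

```text
time: 12.85
tool_pos: [0.4754, -0.1414, 0.3037]
ee_rot: [3.142, -0.0, -0.207]
wrist_force: [0.1, -0.0, 0.2]
width: 0.0612
```

```bash
python3 - <<'E'
from h import *
a=cv2.imread('pics/s6.png');b=cv2.cvtColor(snapshot('scene'),cv2.COLOR_RGB2BGR)
print('changed px',(cv2.absdiff(a,b)[130:330,190:370].max(2)>25).sum(),get_obs()['wrist_force'])
# lid angle from front lid corner height: left-front-top lid corner in scene (207,236)
print(close_job())
E
```

```text
changed px 1 [-0.09071735 -0.59936932 -0.28839193]
the job is handed in; nothing more can be done
None
```

The chest is unlatched: the lid stands ajar with the T-handle still out, and I handed the job in at about 12.9 s.

- **Button:** I pressed it with the closed fingertips. The force peaked at about 9 N, then fell to 7 N, and the camera showed the T-handle popped out.
- **Handle:** I gripped the bar (opening 17.8 mm, against the 18 mm given) and turned it clockwise about 1.2 rad. The wrist picture showed the bar had turned with the gripper.
- **Release:** I opened the fingers and rose straight up to a TCP height of 0.30 m.

In the last scene picture the lid is ajar, the T-handle is out, and the gripper is well clear. Two pictures half a second apart differed by only 1 pixel around the chest, so the lid was at rest. The wrist force was within its noise, under 1 N. I did not measure the lid angle as a number; I judged it only from the picture. No check failed or disagreed.

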